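# Close up the gear case: tongue under the keeper, quarter-turn stud locked

### The job

Close up the open gear case with the green cover lying beside it: set the cover down on the rim, slide its tongue fully home under the keeper, then feel for the hidden slot with its quarter-turn stud (turn it under light pressure until it drops in), push it in fully and turn it a quarter turn clockwise to its stop, so that it catches and stays locked when you let go. Lower, slide, press and turn with feeling, never forcing anything, and leave the parts and tools lying round the case where they are.

Things in the scene. Friction and masses are not known exactly. Their poses are not given: they have to be found in the camera images.
- case: Green gear case, open on top, fixed. Origin: centre of its underside, z up, x from its front to its far (keeper) end. Walls 180 mm along x (front face x=-90), 100 across y, 4 thick; the rim that carries the cover is at z=62. Feet 216x100x8, shaft stub at the far end to x=122. Home of the cover: cover origin at (0,0,62) in this frame, axes parallel.
- keeper (a point): Middle of the keeper's mouth at rim height, on the case at (63,0,62). Keeper: dark strip, 80 mm wide, on the far wall, reaching from x=63 to 90, top at z=71. Its slot, 5.5 mm high above the rim (about 8 at the turned-up mouth), opens towards -x and takes the tongue, 14 mm of it at home.
- slot_axis (a point): On the case at (-52,0,62), where the stud stands at home. 8 mm below: receptacle plate, slot 11x30 mm along case y, but turned up to 0.9 rad either way (not measured, does not move, hidden once the cover is on). Under it, clockwise from the slot: ridge 2.5 mm high, notch at a quarter turn (1.57 rad +-0.09), against a hard stop 0.09 rad past 1.57. Blocked anticlockwise.
- cover: Loose green sheet-steel cover, 0.4 to 0.6 kg, lies right side up. Origin: underside of its 3 mm sheet, 14.6 mm above the bench as it lies; z up, x towards the tongue. Sheet x=-92.5 to 60, y=+-54.5; tongue x=60 to 77, 70 wide. Side flanges, 104 mm apart inside (2 mm play a side over the case), flared out below to z=-14.6. Set it down 16 to 22 mm short of home (-x), then slide it +x.
- front_flange (a point): Lower edge of the front flange's inner face, on the cover at (-90,0,-12). The flange is the stop of the slide: it meets the front face of the case when the cover is home.
- handle (a point): Middle of the bow handle's bar, on the cover at (16,0,38): flat-sided bar along the cover's y, 10 mm thick (x), 12 high, 62 free between its posts, 29 free below it. The cover balances near here.
- wing (a point): Grip point of the stud's wing, 6 mm below its top; with the stud out at (-52,0,50) on the cover. Own axes turn with the wing: a dark flat, 10 mm (x) by 32 (y) by 26 high, on a 12 mm stem over a boss whose top is 8 mm above the sheet's underside. The cross bar at the stud's foot is parallel to the wing.
- cross_bar: The cross bar at the foot of the stud, under the cover: 8 x 26 mm (wing's x, y), 5 mm thick, tapered below; 1 to 6 mm below the sheet's underside with the stud out. Origin: on the stud's axis, level with the sheet's underside while the stud is out; axes as the wing's.
- stud_push (a joint): How far the stud is in, m: 0 = out (spring 3 N, 500 N/m), 0.0155 = fully in (hard stop, 10.8 N). Cover home: cross bar sits on the plate beside the slot at 0.002; is through the plate at 0.010; passes under the ridge from 0.0125. Let go: in the notch it rises to 0.010 and stays (locked), under the ridge to 0.0125 (not locked), in the slot to 0.
- stud_turn (a joint): Angle of the stud in the cover, rad, growing clockwise seen from above: 0 = wing along the cover's y; limits -1.3 and 3.1. It stays where it is left (friction 0.03 N m).
- sleeve_1: Bystander: yellow tube standing upright, 34 mm diameter, 55 high; origin at the centre of its foot.
- pliers: Bystander: pliers with red handles lying flat, 52 x 182 x 12; origin at the centre of the underside.
- spanner: Bystander: spanner lying flat, 24 x 172 x 8, along its y; origin at the centre of the underside.
- lock_core_5: Bystander: lock core with its key in, lying, 22 x 93 x 14, along its y; origin at the centre of the underside.

How it is judged:
On the way, in this order (a step that is already met when the one before it is completed fails the run):
1. the cover lies home on the case: down on the rim, slid in under the keeper (x of cover in the frame of case between -0.003 and 0.003 m and y of cover in the frame of case between -0.004 and 0.004 m and z of cover in the frame of case between 0.06 and 0.0645 m and angle between the z axis of cover and the z axis of case, either way round below 0.03 rad), for 0.2 s.
2. the stud is pushed in through the slot of the receptacle (value of joint stud_push above 0.0095 m), for 0.1 s.
At the end, for the whole second after the job is handed in: The cover lies flat on the rim (within 2.5 mm and 0.03 rad) and home under the keeper (within 3 mm along the case, 4 mm across); the stud, let go, stays caught in the notch (pushed in between 8.5 and 11.5 mm); all at rest (all of step 1 and value of joint stud_push between 0.0085 and 0.0115 m and linear speed of cover below 0.01 m/s); the robot touches nothing.
It fails at once if the stud is forced: more than 40 N between its cross bar and the receptacle in the case (contact force between cross_bar and case above 40 N).
It fails at once if the cover is slammed or jammed on: more than 80 N between cover (with stud) and case (contact force between cover and case above 80 N).
It fails at once if a part or tool lying round the case is shifted by more than 20 mm or the sleeve is tipped (distance of any of sleeve_1, pliers, spanner, lock_core_5 from where it was at the start of the episode above 0.02 m or angle between sleeve_1's own z axis and vertical above 0.3 rad).
It also fails if it takes over 72 s, if anything falls off the work surface, if the arm or the gripper's body presses on something with over 40 N, if the wrist force passes 120 N, or if a joint passes its speed limit or range.

### The arm

A 7-joint arm with a two-finger parallel gripper is mounted at the origin on a cart in front of the work surface, level with it; the furniture and walls round the work are solid. World frame = base frame: x ahead of the robot, y to its left, z up, the work surface at z = 0. Lengths are in m, angles in rad, forces in N, time in s.
With the tool pointing down it reaches from about 0.4 to 0.875 m from the base axis. Payload 6.5 kg.
Tool frame: the origin (TCP) lies on the centre line of the jaws, within the pads' length; the fingertips stand 17 mm ahead of it and the grasp point (between the pads) lies 2 mm behind it; z points along the fingers, y is the line along which they close (so a half turn about z gives the same grasp; the last joint's range is limited). The gripper opens to 85 mm and grips with 20 to 120 N. Pads are 22 mm wide; open, the fingers measure 114 mm over their backs; the gripper's body (76 mm by 85 mm) begins 54 mm behind the grasp point. The pads swing forward as they close: fully open they stand 13 mm farther back than shut.
Start: joints at [-1.323, 0.536, -0.004, 1.538, 0.003, 1.067, -0.071], TCP at [0.201, 0.618, 0.248] pointing down, gripper open.
Joint ranges: [-2.7, 2.7], [-0.37, 2.16], [-1.27, 1.26], [0.24, 2.4], [-1.31, 4.45], [0.19, 1.91], [-2.76, 2.76]. Speed limits (rad/s): [2.39, 2.39, 3.14, 3.14, 3.14, 3.14, 3.14].

### API

Orientations are given as a unit quaternion [x, y, z, w].
In Python, from cell import robot, eyes gives the robot as it stands.
- The arm moves only by the tool send_rows, never from a script. Its argument "steps" is a list of rows, each a list of 3 entries, a list of its own where there are three numbers: the shift along the tool's x, y, z in cm, then the turn about the tool's z in degrees, then the opening, from 0 (shut) to 1 (fully open). A call has 1 to 10 rows; each row is the pose to reach, as a shift and turn from the pose commanded when the call began, along the tool's axes at that moment; what a row does not reach only later rows make up. A row lasts 1/8 s, in which the tool goes at most 62.5 mm and 10.7 degrees, less where a joint would pass 70% of its speed; a pose out of reach is approached as far as the arm can. A call with a gripper value outside its range is refused whole. The fingers move at their own pace and stop on an object; the grip force is fixed at half the most. Time passes only in rows, so rows that repeat a pose let the fingers close. It gives the time, the measured TCP pose, the force, the opening and the grip force at its end, in the units of the state.
- robot.sense(): the state, without advancing time (a new reading comes with each control period).
- eyes.grab_frame(name): name is "scene" or "side" or "wrist"; returns (picture, depth): 420x560x3 uint8, red, green, blue; 420x560 float32, m along the optical axis (not along the pixel's ray), 0 where there is no reading.
- eyes.camera_info(name): a dict with "fx", "fy", "cx", "cy" (pixels), "rvec" (rotation vector, rad) and "tvec" (3), from world to camera coordinates, as OpenCV has them. Camera axes: x right, y down, z forward; pixel columns grow to the right and rows downward; lengths in m; the calibration is good to about 2 mm. A picture is of the moment at which its call begins: read the wrist's pose just before it. camera_info takes no time and is no camera call; for the wrist camera it gives the pose at the moment of the call.
- robot.close_job(): hands the job in; it is judged then, once.
The state is a dict: "t": time; "joints": joint angles; "joint_velocities": joint speeds; "tau": joint torques, N m; "tcp_pos": TCP position; "tool_rot": TCP orientation; "force": force on the tool from outside, world axes, zero at the start; "wrist_torque": the same for the moment, N m; "width": finger opening in m; "grasp_force": force on a finger pad.
Only numpy, scipy, OpenCV 4.12 (cv2) and the standard library are available. Lean on these libraries where they do the work, as an engineer would, in place of code of your own. Each camera call takes 0.05 s, during which the arm holds its last target. There are 200 camera calls.

## Working session

There is one attempt and no reset: what is moved stays moved. The work goes in short steps, Python scripts to look and compute and a tool call to move; the robot and the scene stay as the last step left them, time stands still between calls to the robot, and variables do not carry over. Pictures are saved under pics/ and viewed, at most 10 in all, crops included, and the job is handed in when it is done.

Besides the shell and the picture viewer there is one more tool, called after "Emit:" as a command line: name --argument value ..., lists and objects as JSON in quotes. send_rows: Moves the arm, as the interface text tells. Its arguments: {"type":"object","properties":{"steps":{"type":"array","items":{"type":"array"}}},"required":["steps"]}

```bash
mkdir -p pics; ls; python3 - <<'E'
from cell import robot, eyes
import cv2,numpy as np
s=robot.sense();print({k:np.round(v,3).tolist() for k,v in s.items()})
ims=[]
for n in("scene","side","wrist"):
    p,d=eyes.grab_frame(n);i=eyes.camera_info(n);print(n,i)
    cv2.imwrite(f"pics/{n}0.png",p[:,:,::-1]);np.save(f"pics/{n}0.npy",d)
E
```

```text
pics
{'t': 0.0, 'joints': [-1.323, 0.537, -0.004, 1.539, 0.003, 1.067, -0.071], 'joint_velocities': [-0.001, -0.001, -0.0, -0.001, 0.001, 0.001, -0.0], 'tau': [-0.001, -58.339, 1.049, -25.91, 0.012, 0.009, 0.0], 'tcp_pos': [0.2, 0.618, 0.247], 'tool_rot': [0.156, 0.988, -0.001, -0.0], 'force': [0.973, -0.52, 0.488], 'wrist_torque': [-0.008, 0.01, -0.006], 'grasp_force': 0.0, 'width': 0.085}
scene {'fx': 395.9902670520432, 'fy': 395.9902670520432, 'cx': 282.8028139831876, 'cy': 206.2217744678717, 'rvec': array([ 2.19358012, -0.73408558,  0.32674214]), 'tvec': array([-0.45506178,  0.26328156,  0.71231008])}
side {'fx': 467.09895189848766, 'fy': 467.09895189848766, 'cx': 285.741877877426, 'cy': 210.501023723294, 'rvec': array([ 2.03263215, -0.57370108,  0.34641096]), 'tvec': array([-0.49544617,  0.19668823,  0.98057288])}
wrist {'fx': 347.030568797567, 'fy': 347.030568797567, 'cx': 282.0239539038941, 'cy': 207.86830810819296, 'rvec': array([-2.35058805, -1.70842707, -0.23721019]), 'tvec': array([-0.64779814, -0.03589468,  0.37944219])}
```

View pics/scene0.png

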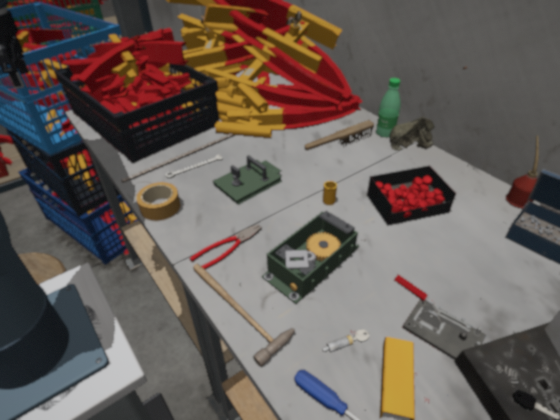

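View pics/side0.png

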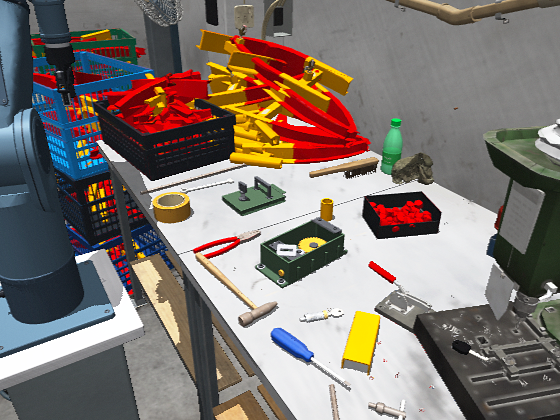

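The pictures show the cover around scene px (248,180), with wing on its left and handle on its right. The case is around (312,252), with the dark keeper at its upper right. The sleeve is at (330,192), the pliers at (225,245) and the spanner at (195,165).

```bash
cat > h.py <<'E'
import cv2,numpy as np
def RT(i): return cv2.Rodrigues(np.array(i["rvec"]))[0],np.array(i["tvec"])
def cloud(d,i):
    R,t=RT(i);v,u=np.mgrid[0:d.shape[0],0:d.shape[1]]
    P=np.stack([(u-i["cx"])/i["fx"]*d,(v-i["cy"])/i["fy"]*d,d],-1)
    W=(P-t)@R; W[d==0]=np.nan; return W
def proj(X,i):
    R,t=RT(i);c=np.atleast_2d(X)@R.T+t
    return np.c_[c[:,0]/c[:,2]*i["fx"]+i["cx"],c[:,1]/c[:,2]*i["fy"]+i["cy"]]
def rect(P):
    c,wh,a=cv2.minAreaRect((P[:,:2]*1000).astype(np.float32));return np.round(c,1),np.round(wh,1),round(a,1)
E
python3 - <<'E'
from cell import eyes
from h import *
for n,bc,bk in(("scene",(205,285,150,205),(258,362,210,303)),("side",(215,292,172,220),(252,348,216,288))):
    i=eyes.camera_info(n);W=cloud(np.load(f"pics/{n}0.npy"),i)
    for nm,b,zs in(("cover",bc,[(.012,.022),(.05,.064)]),("case",bk,[(.055,.0655),(.066,.076)])):
        Q=W[b[2]:b[3],b[0]:b[1]].reshape(-1,3)
        for lo,hi in zs:
            S=Q[(Q[:,2]>lo)&(Q[:,2]<hi)]
            print(n,nm,lo,len(S),np.median(S,0).round(4),*rect(S))
E
```

```text
scene cover 0.012 1328 [0.5799 0.1689 0.0168] [590.5 180.3] [174.1 112.3] 3.9
scene cover 0.05 139 [0.6099 0.1752 0.0567] [579.2 178.8] [78.4 78.2] 5.2
scene case 0.055 590 [ 0.505  -0.1644  0.0604] [ 541.6 -150. ] [180.9 117.8] 8.5
scene case 0.066 322 [ 0.6163 -0.1321  0.0702] [ 616.5 -129.8] [29.6 82.2] 9.9
side cover 0.012 921 [0.5797 0.1704 0.0161] [590.4 182.2] [170.8 119. ] 4.1
side cover 0.05 111 [0.6089 0.1728 0.056 ] [579.4 180.3] [80.7 83.3] 4.8
side case 0.055 435 [ 0.5131 -0.1689  0.0593] [ 541.1 -140.8] [185.5 104.9] 9.9
side case 0.066 195 [ 0.6167 -0.1302  0.0693] [ 617.8 -128.9] [30.1 80.6] 8.8
```

```bash
python3 - <<'E'
import cv2
a=cv2.imread('pics/side0.png')[165:295,200:360]
cv2.imwrite('pics/c1.png',cv2.resize(a,None,fx=4.6,fy=4.6,interpolation=2))
E
```

```text
(no output)
```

View pics/c1.png

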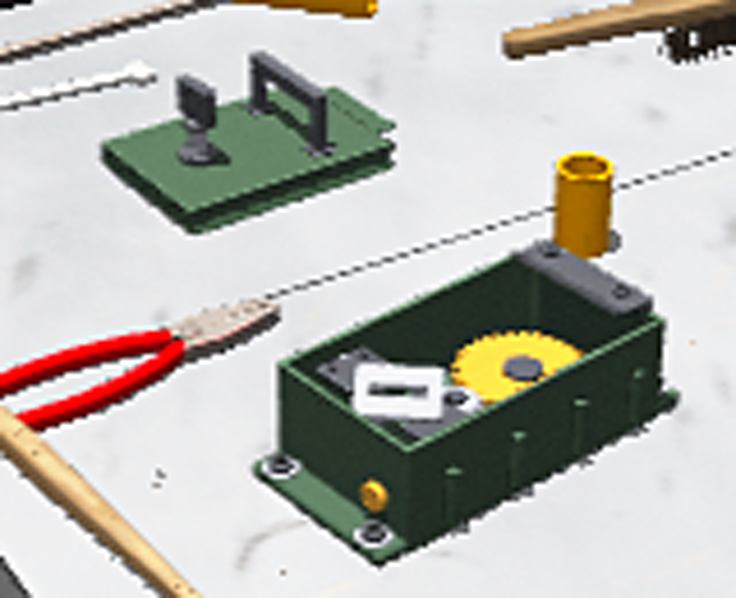

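The crop shows the cover lying right side up, with the wing at left px (196,100) and the handle bar at (288,90). The case is open with the keeper at (585,275), and the receptacle plate with its slot is at (395,390). Next I check the path's height and compute the first move.

```bash
cat >> h.py <<'E'
from scipy.spatial.transform import Rotation as Ro
def to(s,xyz,ydir_deg):
    """shift in tool axes (cm) and turn (deg) so that TCP goes to xyz with tool y at world angle ydir (mod 180)"""
    R=Ro.from_quat(s["tool_rot"]).as_matrix()
    sh=R.T@(np.array(xyz)-s["tcp_pos"])*100
    a=np.degrees(np.arctan2(R[1,1],R[0,1]))
    tu=-((ydir_deg-a+90)%180-90)
    return sh.round(2).tolist(),round(tu,1)
E
python3 - <<'E'
from cell import eyes,robot
from h import *
s=robot.sense()
i=eyes.camera_info("wrist");R,t=RT(i);c=-R.T@t
T=Ro.from_quat(s["tool_rot"]).as_matrix();print("cam in tool",(T.T@(c-s["tcp_pos"])).round(3),"axis",(T.T@R[2]).round(3),(T.T@R[0]).round(3))
print(to(s,[.60,.175,.27],4))
for n in("scene","side"):
    j=eyes.camera_info(n);W=cloud(np.load(f"pics/{n}0.npy"),j).reshape(-1,3)
    for k in np.linspace(0,1,8):
        p=np.array([.2,.618])*(1-k)+np.array([.6,.175])*k
        m=np.hypot(*(W[:,:2]-p).T)<.09
        print(n,p.round(2),np.nanmax(W[m,2],initial=-1).round(3))
E
```

```text
cam in tool [ 0.07  -0.001 -0.126] axis [-0.275 -0.001  0.962] [-0.  1.  0.]
([-51.66, -29.79, -2.2], np.float64(68.0))
scene [0.2  0.62] 0.432
scene [0.26 0.55] 0.432
scene [0.31 0.49] 0.162
scene [0.37 0.43] 0.162
scene [0.43 0.36] 0.161
scene [0.49 0.3 ] 0.019
scene [0.54 0.24] 0.072
scene [0.6  0.18] 0.072
side [0.2  0.62] 0.525
side [0.26 0.55] 0.525
side [0.31 0.49] 0.161
side [0.37 0.43] 0.161
side [0.43 0.36] 0.161
side [0.49 0.3 ] 0.018
side [0.54 0.24] 0.071
side [0.6  0.18] 0.071
```

Emit:
send_rows --steps '[[[-6,-3.4,-2.2],7,0.4],[[-12,-6.9,-2.2],14,0.4],[[-18,-10.4,-2.2],21,0.4],[[-24,-13.8,-2.2],28,0.4],[[-30,-17.3,-2.2],36,0.4],[[-36,-20.8,-2.2],44,0.4],[[-42,-24.2,-2.2],52,0.4],[[-48,-27.7,-2.2],60,0.4],[[-51.7,-29.8,-2.2],68,0.4],[[-51.7,-29.8,-2.2],68,0.4]]'

```text
t: 1.4
tcp_pos: [0.6021, 0.1717, 0.2702]
tool_rot: [0.684, 0.73, -0.0, 0.001]
force: [0.2, 0.4, -0.9]
width: 0.0342
grasp_force: 0.0
```

```bash
python3 - <<'E'
from cell import eyes,robot
from h import *
s=robot.sense();print(s["t"],s["tcp_pos"],s["width"],s["joints"])
i=eyes.camera_info("wrist");p,d=eyes.grab_frame("wrist")
cv2.imwrite("pics/w1.png",p[:,:,::-1]);np.save("pics/w1.npy",d)
W=cloud(d,i).reshape(-1,3)
m=(abs(W[:,0]-.6)<.13)&(abs(W[:,1]-.18)<.1)
for lo,hi in((.012,.021),(.0545,.0565),(.0565,.064),(.065,.08)):
    S=W[m&(W[:,2]>lo)&(W[:,2]<hi)]
    if len(S)>5:print(lo,len(S),np.median(S,0).round(4),*rect(S))
S=W[m&(W[:,2]>.05)&(W[:,2]<.085)]
for nm,q in(("wing",S[S[:,0]<.57]),("bar",S[S[:,0]>.585])):
    if len(q)>5: print(nm,len(q),np.median(q,0),q[:,2].max(),*rect(q))
E
```

```text
1.4 [0.60210259 0.17168951 0.27019753] 0.03415838013426281 [-0.63524618  0.49556614  0.40398883  1.60228535 -0.21078225  1.08720399
 -0.11106249]
0.012 13223 [0.5882 0.1863 0.0177] [592.6 180.7] [169.8 109. ] 4.3
0.0545 51 [0.6191 0.1846 0.0559] [585.2 181.7] [71.3 73.7] 4.7
0.0565 783 [0.6157 0.1841 0.0586] [582.  180.2] [77.8 76.3] 4.7
0.065 356 [0.5489 0.178  0.0702] [548.3 177.5] [10.4 32.1] 8.1
wing 442 [0.54963021 0.17884521 0.06986899] 0.07261208079871574 [548.3 177.5] [10.4 32.1] 8.0
bar 841 [0.61570335 0.18406306 0.05838635] 0.06084486977506059 [615.9 183. ] [10.  76.3] 4.5
```

View pics/w1.png

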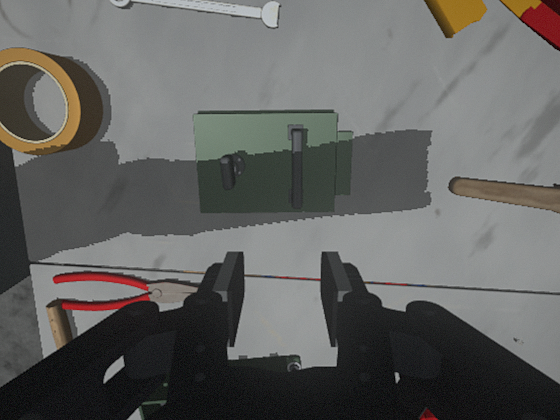

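The wrist view shows the cover with the wing at px (228,172) and the handle bar at (296,167). Both are well located now, so I go down towards the handle.

Emit:
send_rows --steps '[[[1.1,1.4,5],0,0.4],[[1.1,1.4,10],0,0.4],[[1.1,1.4,15],0,0.4],[[1.1,1.4,16],0,0.4],[[1.1,1.4,16],0,0.4],[[1.1,1.4,16],0,0.4]]'

```text
t: 2.2
tcp_pos: [0.6152, 0.1876, 0.1127]
tool_rot: [0.682, 0.731, 0.002, 0.001]
force: [-0.0, -0.4, -0.1]
width: 0.034
grasp_force: 0.0
```

```bash
python3 - <<'E'
from cell import robot
from h import *
s=robot.sense();print(s["tcp_pos"],s["joint_velocities"]);print(to(s,[.6159,.183,.051],4.4))
E
```

```text
[0.61521158 0.18763736 0.11269887] [-0.00063749 -0.00333477  0.00047162  0.00315564 -0.00219841 -0.00361019
 -0.00158387]
([-0.47, 0.01, 6.17], np.float64(-0.4))
```

Emit:
send_rows --steps '[[[-0.4,0,3],0,0.4],[[-0.4,0,5],0,0.4],[[-0.4,0,6.1],0,0.4],[[-0.4,0,6.1],0,0.4],[[-0.4,0,6.1],0,0],[[-0.4,0,6.1],0,0],[[-0.4,0,6.1],0,0],[[-0.4,0,6.1],0,0],[[-0.4,0,6.1],0,0]]'

```text
t: 3.32
tcp_pos: [0.6148, 0.1835, 0.0503]
tool_rot: [0.682, 0.732, 0.001, 0.0]
force: [0.5, -0.4, 6.6]
width: 0.009
grasp_force: 59.0
```

Emit:
send_rows --steps '[[[0,0,-1],0,0],[[0,0,-3],0,0],[[0,0,-6],0,0],[[0,0,-10],0,0],[[0,0,-14],0,0],[[-3,-1,-18],-1,0],[[-7,-2,-22],-2,0],[[-11,-3,-26],-3,0],[[-15,-4,-29],-4,0],[[-19,-5,-31],-5,0]]'

```text
t: 4.58
tcp_pos: [0.5767, -0.0115, 0.3619]
tool_rot: [0.649, 0.761, 0.001, 0.001]
force: [-0.2, 0.2, -4.8]
width: 0.0088
grasp_force: 58.9
```

Emit:
send_rows --steps '[[[-4,-1,0],0,0],[[-9,-2,0],0,0],[[-14,-3.5,0],0,0],[[-19,-5,0],0,0],[[-22,-6,0],0,0],[[-23,-7,0],0,0],[[-23.4,-7.4,0],0,0],[[-23.4,-7.4,0],0,0]]'

```text
t: 5.58
tcp_pos: [0.541, -0.2513, 0.3595]
tool_rot: [0.649, 0.761, 0.0, -0.0]
force: [0.2, 0.5, -4.6]
width: 0.0087
grasp_force: 58.9
```

```bash
python3 - <<'E'
from cell import eyes,robot
from h import *
s=robot.sense();print(s["t"],s["tcp_pos"],s["width"],s["grasp_force"],s["force"])
i=eyes.camera_info("wrist");p,d=eyes.grab_frame("wrist")
cv2.imwrite("pics/w2.png",p[:,:,::-1]);np.save("pics/w2.npy",d)
W=cloud(d,i).reshape(-1,3)
m=(abs(W[:,0]-.54)<.14)&(abs(W[:,1]+.142)<.12)
for lo,hi in((.0575,.065),(.067,.076),(.048,.057)):
    S=W[m&(W[:,2]>lo)&(W[:,2]<hi)]
    if len(S)>5:print(lo,len(S),np.median(S,0).round(4),*rect(S))
# held cover sheet & handle & wing
T=Ro.from_quat(s["tool_rot"]).as_matrix();L=(W-s["tcp_pos"])@T
k=(abs(L[:,0])<.1)&(abs(L[:,1])<.12)&(L[:,2]>.025)&(L[:,2]<.045)
S=L[k];print("sheet in tool",len(S),S.min(0),S.max(0));A=np.c_[S[:,:2],np.ones(len(S))];print(np.linalg.lstsq(A,S[:,2],rcond=None)[0])
k=(abs(L[:,0])<.05)&(L[:,1]<-.04)&(L[:,1]>-.1)&(L[:,2]>-.03)&(L[:,2]<-.008);S=L[k];print("wing",len(S), rect(S) if len(S)>5 else 0)
E
```

```text
5.575 [ 0.54101767 -0.25128656  0.35945446] 0.008724138177093976 58.87051820755005 [ 0.18512883  0.50940687 -4.64813319]
0.0575 1688 [ 0.5279 -0.1339  0.0619] [ 543.1 -141.6] [180.1  99.9] 9.1
0.067 1867 [ 0.618  -0.1281  0.0709] [ 618.3 -129.3] [27.9 80.1] 9.5
0.048 2792 [ 0.4927 -0.1438  0.0531] [ 549.8 -140.6] [186.1  92.4] 9.4
sheet in tool 45714 [-0.05578933 -0.10941375  0.02500443] [0.05528231 0.06092003 0.04499603]
[ 0.02173594 -0.00050221  0.03233671]
wing 3196 (array([  0.8, -67.9]), array([10.6, 29.2]), 86.2)
```

View pics/w2.png

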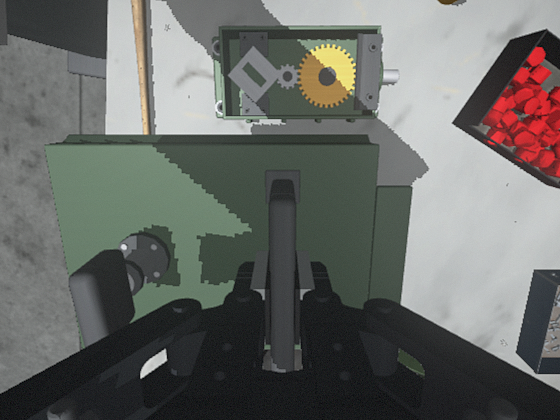

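The wrist view shows the held cover and beyond it the case, with the receptacle's white plate and tilted slot at px (255,65) and the keeper at (369,70). I move above the seat and work out the slot angle from this frame.

Emit:
send_rows --steps '[[[3,0.5,4],0,0],[[6,1,8],0,0],[[9,1.4,12],0,0],[[10.8,1.6,16],0,0],[[10.8,1.6,20],0,0],[[10.8,1.6,22.5],0,0],[[10.8,1.6,23],0,0],[[10.8,1.6,23],0,0],[[10.8,1.6,23],0,0]]'

```text
t: 6.75
tcp_pos: [0.5409, -0.1434, 0.1306]
tool_rot: [0.649, 0.761, 0.001, 0.001]
force: [0.1, -0.6, -4.8]
width: 0.0087
grasp_force: 58.9
```

```bash
python3 - <<'E'
from cell import eyes,robot
from h import *
s=robot.sense();print(s["tcp_pos"]);print(to(s,[.540,-.1421,.1173],9.3))
# case estimate: angle of slot from w2 picture, crop
a=cv2.imread("pics/w2.png")[30:110,215:310];cv2.imwrite("pics/c2.png",cv2.resize(a,None,fx=6,fy=6,interpolation=cv2.INTER_CUBIC))
i=eyes.camera_info("wrist");p,d=eyes.grab_frame("wrist");W=cloud(d,i).reshape(-1,3)
T=Ro.from_quat(s["tool_rot"]).as_matrix();L=(W-s["tcp_pos"])@T
k=(abs(L[:,0])<.045)&(L[:,1]>-.1)&(L[:,1]<.055)&(abs(L[:,2]-.0325)<.003)
S=L[k];A=np.c_[S[:,:2],np.ones(len(S))];print(len(S),np.linalg.lstsq(A,S[:,2],rcond=None)[0])
E
```

```text
[ 0.54091637 -0.14342574  0.13060325]
([0.15, -0.07, 1.33], np.float64(-0.3))
33623 [-0.00117792 -0.00475601  0.03257831]
```

View pics/c2.png

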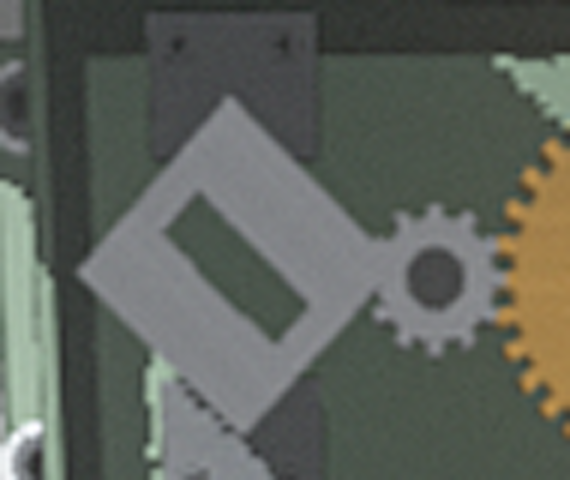

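The crop shows the white plate with the slot's long axis running from px (185,212) to (292,322), about 45° anticlockwise of case y. Now I lower by feel.

Emit:
send_rows --steps '[[[0.15,-0.1,0.6],0,0],[[0.15,-0.1,1.2],0,0],[[0.15,-0.1,1.8],0,0],[[0.15,-0.1,2.3],0,0],[[0.15,-0.1,2.7],0,0],[[0.15,-0.1,2.9],0,0],[[0.15,-0.1,2.9],0,0]]'

```text
t: 7.68
tcp_pos: [0.5386, -0.142, 0.1002]
tool_rot: [0.649, 0.761, -0.0, -0.0]
force: [0.1, 0.1, -5.3]
width: 0.0089
grasp_force: 58.9
```

```bash
python3 - <<'E'
from cell import eyes,robot
from h import *
s=robot.sense();print(s["tcp_pos"]);print(to(s,[.540,-.1421,.0973],9.3))
E
```

```text
[ 0.53856572 -0.1420243   0.10019193]
([-0.03, 0.14, 0.29], np.float64(-0.3))
```

Emit:
send_rows --steps '[[[0,0,0.1],0,0],[[0,0,0.2],0,0],[[0,0,0.3],0,0],[[0,0,0.3],0,0]]'

```text
t: 8.18
tcp_pos: [0.5388, -0.1421, 0.0979]
tool_rot: [0.649, 0.761, 0.0, 0.0]
force: [-1.1, 0.6, 4.9]
width: 0.0084
grasp_force: 60.1
```

Emit:
send_rows --steps '[[[0,0.2,0.28],0,0],[[0,0.5,0.28],0,0],[[0,0.8,0.28],0,0],[[0,1.1,0.28],0,0],[[0,1.4,0.28],0,0],[[0,1.6,0.28],0,0],[[0,1.6,0.28],0,0]]'

```text
t: 9.05
tcp_pos: [0.5453, -0.1423, 0.0975]
tool_rot: [0.651, 0.759, -0.004, -0.007]
force: [-38.2, 1.6, 60.4]
width: 0.009
grasp_force: 68.1
```

My mistake: the z offsets add up from one call to the next, so I pressed too hard. Backing off.

Emit:
send_rows --steps '[[[0,-0.6,-0.3],0,0],[[0,-0.8,-0.3],0,0],[[0,-0.8,-0.3],0,0]]'

```text
t: 9.43
tcp_pos: [0.5469, -0.1411, 0.0977]
tool_rot: [0.649, 0.761, -0.0, 0.0]
force: [-2.7, -1.8, 4.6]
width: 0.0091
grasp_force: 60.7
```

```bash
python3 - <<'E'
from cell import eyes,robot
from h import *
s=robot.sense();print(s["tcp_pos"],s["force"],s["wrist_torque"])
i=eyes.camera_info("wrist");p,d=eyes.grab_frame("wrist");cv2.imwrite("pics/w3.png",p[:,:,::-1]);W=cloud(d,i).reshape(-1,3)
T=Ro.from_quat(s["tool_rot"]).as_matrix();L=(W-s["tcp_pos"])@T
k=(abs(L[:,0])<.045)&(L[:,1]>-.1)&(L[:,1]<.055)&(abs(L[:,2]-.0325)<.004)
S=L[k];A=np.c_[S[:,:2],np.ones(len(S))];print(len(S),np.linalg.lstsq(A,S[:,2],rcond=None)[0],S.min(0),S.max(0))
k=(abs(L[:,0])<.06)&(L[:,1]>-.12)&(L[:,1]<.09)&(abs(L[:,2]-.0325)<.008)
print(rect(L[k]))
c,s_=np.cos(np.radians(9.3)),np.sin(np.radians(9.3));C=(W-[.543,-.1416,0])@np.array([[c,-s_,0],[s_,c,0],[0,0,1]])
k=(abs(C[:,2]-.071)<.0025)&(abs(C[:,1])<.05)&(C[:,0]>.055)&(C[:,0]<.1);print("keeper",rect(C[k]) if k.sum()>9 else k.sum())
E
```

```text
[ 0.54689003 -0.14112619  0.09773181] [-2.74162609 -1.80423257  4.64198382] [-0.20564141  0.7114612   0.08021871]
33872 [-0.00160271  0.00028857  0.03241711] [-0.03859714 -0.09999783  0.02850387] [0.04499914 0.05499205 0.03507849]
(array([ -1.1, -11.6]), array([195.6, 109.3]), 89.8)
keeper (array([75.8, -0. ]), array([28.5, 79.8]), 0.0)
```

View pics/w3.png

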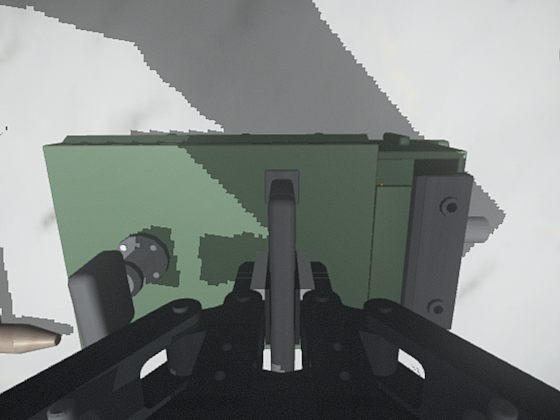

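The view shows the cover flat on the rim, with its tongue at the keeper's mouth (px (405,240)). I keep sliding with light pressure.

Emit:
send_rows --steps '[[[0,0.2,-0.03],0,0],[[0,0.4,-0.03],0,0],[[0,0.6,-0.03],0,0],[[0,0.8,-0.03],0,0],[[0,0.9,-0.03],0,0]]'

```text
t: 10.1
tcp_pos: [0.5535, -0.1401, 0.0977]
tool_rot: [0.65, 0.76, -0.001, -0.002]
force: [-9.3, -1.3, 11.8]
width: 0.0093
grasp_force: 61.4
```

Emit:
send_rows --steps '[[[0,0,-0.05],0,0],[[0,0.1,-0.05],0,0],[[0,0.2,-0.05],0,0],[[0,0.3,-0.05],0,0]]'

```text
t: 10.6
tcp_pos: [0.5586, -0.1385, 0.098]
tool_rot: [0.649, 0.761, 0.0, -0.0]
force: [-0.8, 0.2, -3.7]
width: 0.0089
grasp_force: 59.4
```

Emit:
send_rows --steps '[[[0,0.1,0.03],0,0],[[0,0.2,0.03],0,0],[[0,0.2,0.03],0,0]]'

```text
t: 10.98
tcp_pos: [0.5588, -0.1384, 0.0978]
tool_rot: [0.649, 0.76, -0.001, -0.002]
force: [-5.8, 1.0, 2.5]
width: 0.0087
grasp_force: 60.1
```

Emit:
send_rows --steps '[[[0,0.15,-0.03],0,0],[[0,0.25,-0.03],0,0],[[0,0.25,-0.03],0,0]]'

```text
t: 11.35
tcp_pos: [0.5588, -0.1384, 0.0978]
tool_rot: [0.65, 0.76, -0.002, -0.003]
force: [-12.9, -0.1, 6.2]
width: 0.009
grasp_force: 60.7
```

```bash
python3 - <<'E'
from cell import eyes,robot
from h import *
s=robot.sense();print(s["tcp_pos"],s["force"])
i=eyes.camera_info("wrist");p,d=eyes.grab_frame("wrist");cv2.imwrite("pics/w4.png",p[:,:,::-1]);W=cloud(d,i).reshape(-1,3)
c,s_=np.cos(np.radians(9.3)),np.sin(np.radians(9.3));C=(W-[.543,-.1416,0])@np.array([[c,-s_,0],[s_,c,0],[0,0,1]])
k=(abs(C[:,2]-.071)<.0025)&(abs(C[:,1])<.05)&(C[:,0]>.055)&(C[:,0]<.1);print("keeper",rect(C[k]) if k.sum()>9 else k.sum())
k=(abs(C[:,2]-.065)<.002)&(abs(C[:,1])<.07)&(C[:,0]>-.11)&(C[:,0]<.061);K=C[k];print("sheet",np.percentile(K,[.2,99.8],axis=0),K[:,2].mean())
A=np.c_[K[:,:2],np.ones(len(K))];print(np.linalg.lstsq(A,K[:,2],rcond=None)[0])
# slot angle from w2 (pose of that frame unknown now): rays from depth cloud saved earlier not kept
E
```

```text
[ 0.55882427 -0.13839981  0.09775494] [-12.88458116  -0.10305287   6.156666  ]
keeper (array([75.8,  3.4]), array([72.7, 28. ]), 89.9)
sheet [[-0.09233106 -0.04239111  0.06342287]
 [ 0.06061608  0.05413127  0.06692423]] 0.0652650056999821
[-1.23156722e-05 -6.17232870e-04  6.52784561e-02]
```

Emit:
send_rows --steps '[[[0,-0.35,-0.05],0,0],[[0,-0.4,-0.05],0,0],[[0,-0.4,-0.05],0,0.4],[[0,-0.4,-0.05],0,0.4],[[0,-0.4,-0.05],0,0.4],[[0,-0.4,-3],0,0.4],[[0,-0.4,-7],0,0.4],[[0,-3,-12],0,0.4],[[0,-6.8,-13],0,0.4],[[0,-6.8,-13],0,0.4]]'

```text
t: 12.65
tcp_pos: [0.4941, -0.1499, 0.2296]
tool_rot: [0.65, 0.76, 0.001, 0.0]
force: [0.8, 0.7, -1.0]
width: 0.034
grasp_force: 0.0
```

```bash
python3 - <<'E'
from cell import eyes,robot
from h import *
s=robot.sense();print(s["t"],s["tcp_pos"],s["force"],s["width"])
i=eyes.camera_info("wrist");p,d=eyes.grab_frame("wrist");cv2.imwrite("pics/w5.png",p[:,:,::-1]);W=cloud(d,i).reshape(-1,3)
# slot angle in frame w2
R,t=RT(i);T=Ro.from_quat(s["tool_rot"]).as_matrix();Ct=T.T@(-R.T@t-s["tcp_pos"]);Rt=R@T   # cam in tool
q=Ro.from_quat([.649,.761,0,0]).as_matrix();R2=Rt@q.T;o=np.array([.54101767,-.25128656,.35945446])+q@Ct
def ray(px,z=.054):
    r=R2.T@np.array([(px[0]-i["cx"])/i["fx"],(px[1]-i["cy"])/i["fy"],1]);return (o+r*(z-o[2])/r[2])[:2]
f=lambda u,v:ray((215+u/6,30+v/6))
for a,b in(((185,212),(292,322)),((230,95),(385,255)),((80,270),(245,432)),((230,95),(80,270)),((385,255),(245,432))):
    v=f(*b)-f(*a);print("edge deg",np.degrees(np.arctan2(v[1],v[0])).round(1),np.linalg.norm(v).round(4))
print("slot c",f(238,268))
k=(abs(W[:,0]-.4917)<.03)&(abs(W[:,1]+.1494)<.03)&(W[:,2]>.095)&(W[:,2]<.125);S=W[k];print("wing",len(S),rect(S),S[:,2].max())
k=(abs(W[:,0]-.5588)<.02)&(abs(W[:,1]+.1384)<.05)&(W[:,2]>.095)&(W[:,2]<.11);S=W[k];print("bar",len(S),rect(S),np.median(S[:,2]))
c,s_=np.cos(np.radians(9.3)),np.sin(np.radians(9.3));C=(W-[.543,-.1416,0])@np.array([[c,-s_,0],[s_,c,0],[0,0,1]])
k=(abs(C[:,2]-.065)<.002)&(abs(C[:,1])<.07)&(C[:,0]>-.11)&(C[:,0]<.061);K=C[k];print("sheet",np.percentile(K,[.2,99.8],axis=0),K[:,2].mean())
E
```

```text
12.65 [ 0.4941361  -0.14988809  0.22960058] [ 0.76002155  0.65797336 -0.99253701] 0.03397656303213427
edge deg -35.5 0.0285
edge deg -35.0 0.0409
edge deg -34.7 0.0435
edge deg -124.7 0.0432
edge deg -121.2 0.043
slot c [ 0.49226575 -0.1512098 ]
wing 652 (array([ 491.3, -149.9]), array([10. , 31.5]), 12.9) 0.1199605807044641
bar 1550 (array([ 558.4, -139.3]), array([10.6, 77.5]), 9.3) 0.1058329147048428
sheet [[-0.09236559 -0.05454398  0.06330912]
 [ 0.06062585  0.05391132  0.06693367]] 0.06525456537695731
```

```bash
python3 - <<'E'
from cell import robot
from h import *
s=robot.sense();print(to(s,[.4915,-.1497,.110],12.9),s["joints"])
E
```

```text
([0.0, -0.43, 11.91], np.float64(-3.9)) [-0.19623516  0.36132134  0.50073138  1.92995433 -0.21928743  0.901661
  0.57043324]
```

Emit:
send_rows --steps '[[[0,-0.4,4],-2,0.4],[[0,-0.4,8],-4,0.4],[[0,-0.4,9.5],-4,0.4],[[0,-0.4,9.5],-4,0.4],[[0,-0.4,9.5],-4,0.4]]'

```text
t: 13.32
tcp_pos: [0.4929, -0.1498, 0.1344]
tool_rot: [0.622, 0.783, 0.0, 0.001]
force: [-0.0, 0.3, 0.1]
width: 0.0342
grasp_force: 0.0
```

```bash
python3 - <<'E'
from cell import robot
from h import *
s=robot.sense();print(s["tcp_pos"],to(s,[.4915,-.1497,.110],12.9))
E
```

```text
[ 0.49287231 -0.14983772  0.13439255] ([0.05, -0.14, 2.44], np.float64(0.1))
```

Emit:
send_rows --steps '[[[0,-0.15,1],0,0.4],[[0,-0.15,2],0,0.4],[[0,-0.15,2.4],0,0.4],[[0,-0.15,2.4],0,0.4],[[0,-0.15,2.4],0,0],[[0,-0.15,2.4],0,0],[[0,-0.15,2.4],0,0],[[0,-0.15,2.4],0,0]]'

```text
t: 14.32
tcp_pos: [0.4907, -0.1499, 0.1096]
tool_rot: [0.622, 0.783, 0.0, 0.0]
force: [0.5, 0.9, 2.8]
width: 0.0084
grasp_force: 71.1
```

Emit:
send_rows --steps '[[[0,0,0],-8,0],[[0,0,0],-16,0],[[0,0,0],-24,0],[[0,0,0],-32,0],[[0,0,0],-40,0],[[0,0,0],-42,0],[[0,0,0],-42,0]]'

```text
t: 15.2
tcp_pos: [0.4907, -0.1498, 0.1095]
tool_rot: [0.301, 0.954, 0.0, 0.0]
force: [1.3, 0.4, 1.5]
width: 0.0088
grasp_force: 71.1
```

```bash
python3 - <<'E'
from cell import robot
from h import *
s=robot.sense();print(s["tcp_pos"],s["force"],s["wrist_torque"],s["width"],to(s,[.4915,-.1497,.110],55.2))
E
```

```text
[ 0.49069239 -0.14982987  0.10951079] [1.34096142 0.42060145 1.52949583] [ 0.15068438 -0.38543443 -0.0047342 ] 0.008809165304210382 ([-0.06, 0.06, -0.05], np.float64(-0.3))
```

Emit:
send_rows --steps '[[[0,0,0.1],0,0],[[0,0,0.2],0,0],[[0,0,0.3],0,0],[[0,0,0.3],0,0]]'

```text
t: 15.7
tcp_pos: [0.4907, -0.1498, 0.1064]
tool_rot: [0.301, 0.954, 0.0, 0.0]
force: [2.5, 1.1, 3.5]
width: 0.0088
grasp_force: 71.3
```

It moved more than 2 mm with only spring force, so the bar is in the slot. I press on.

Emit:
send_rows --steps '[[[0,0,0.15],0,0],[[0,0,0.3],0,0],[[0,0,0.45],0,0],[[0,0,0.6],0,0],[[0,0,0.75],0,0],[[0,0,0.9],0,0],[[0,0,0.9],0,0]]'

```text
t: 16.58
tcp_pos: [0.4907, -0.1499, 0.0976]
tool_rot: [0.301, 0.954, 0.0, 0.0]
force: [2.2, 1.5, 8.8]
width: 0.0092
grasp_force: 72.1
```

Emit:
send_rows --steps '[[[0,0,0.1],0,0],[[0,0,0.2],0,0],[[0,0,0.3],0,0],[[0,0,0.35],0,0],[[0,0,0.35],0,0]]'

```text
t: 17.2
tcp_pos: [0.4907, -0.1498, 0.0943]
tool_rot: [0.301, 0.954, 0.0, 0.0]
force: [2.2, 1.4, 9.9]
width: 0.0089
grasp_force: 72.2
```

Emit:
send_rows --steps '[[[0,0,0.03],7,0],[[0,0,0.03],15,0],[[0,0,0.03],23,0],[[0,0,0.03],31,0],[[0,0,0.03],39,0],[[0,0,0.03],46,0],[[0,0,0.03],46,0]]'

```text
t: 18.08
tcp_pos: [0.4906, -0.15, 0.0941]
tool_rot: [0.65, 0.76, 0.0, 0.0]
force: [1.3, 0.7, 11.8]
width: 0.0091
grasp_force: 72.7
```

```bash
python3 - <<'E'
from cell import robot
from h import *
s=robot.sense();print(s["tcp_pos"],s["force"],s["wrist_torque"],s["width"],to(s,[.4915,-.1497,.110],55.2),s["joints"][6])
E
```

```text
[ 0.49062725 -0.14995788  0.09408745] [ 1.34276192  0.73770148 11.82662896] [ 0.34527165 -0.28977898  0.02247049] 0.009140258138200923 ([0.01, 0.09, -1.59], np.float64(-46.3)) 0.7073541750630036
```

Emit:
send_rows --steps '[[[0,0,0],7,0],[[0,0,0],14,0],[[0,0,0],21,0],[[0,0,0],28,0],[[0,0,0],35,0],[[0,0,0],40,0],[[0,0,0],43,0],[[0,0,0],45,0],[[0,0,0],45,0]]'

```text
t: 19.2
tcp_pos: [0.4905, -0.15, 0.0941]
tool_rot: [0.891, 0.454, 0.0, -0.0]
force: [0.6, 1.6, 11.6]
width: 0.009
grasp_force: 72.7
```

```bash
python3 - <<'E'
from cell import robot
from h import *
s=robot.sense();print(s["tcp_pos"],s["force"],s["wrist_torque"],s["width"],to(s,[.4915,-.1497,.110],55.2),s["joints"][6])
E
```

```text
[ 0.49048783 -0.14996596  0.09406754] [ 0.55540252  1.59387826 11.64455981] [ 0.36142438 -0.24315627  0.00083069] 0.008957622144047562 ([0.08, 0.07, -1.59], np.float64(88.8)) 0.1022452809469133
```

Emit:
send_rows --steps '[[[0,0,0],2,0],[[0,0,0],4,0],[[0,0,0],4,0]]'

```text
t: 19.58
tcp_pos: [0.4905, -0.15, 0.0941]
tool_rot: [0.906, 0.422, 0.0, -0.0]
force: [0.6, 2.2, 11.9]
width: 0.0088
grasp_force: 72.7
```

```bash
python3 - <<'E'
from cell import robot
from h import *
s=robot.sense();print(s["tcp_pos"],s["force"],s["wrist_torque"],s["tau"][6],to(s,[.4915,-.1497,.110],55.2))
E
```

```text
[ 0.49047177 -0.1499925   0.09408252] [ 0.63080085  2.22184722 11.88770291] [ 0.37408454 -0.34084958 -0.01890306] -0.07993865059688687 ([0.09, 0.06, -1.59], np.float64(84.8))
```

Emit:
send_rows --steps '[[[0,0,0],1.5,0],[[0,0,0],2,0],[[0,0,0],2,0]]'

```text
t: 19.95
tcp_pos: [0.4904, -0.15, 0.0941]
tool_rot: [0.914, 0.407, 0.0, -0.0]
force: [1.2, 1.4, 11.8]
width: 0.009
grasp_force: 72.6
```

```bash
python3 - <<'E'
from cell import robot
from h import *
s=robot.sense();print(s["tcp_pos"],s["force"],s["wrist_torque"],s["tau"][6],to(s,[.4915,-.1497,.110],55.2))
E
```

```text
[ 0.4904391  -0.14999514  0.09409049] [ 1.1803081   1.41076618 11.77600143] [ 0.39172723 -0.24266491 -0.04082941] -0.022127735428512096 ([0.09, 0.06, -1.59], np.float64(82.8))
```

Emit:
send_rows --steps '[[[0,0,0],1.5,0],[[0,0,0],3,0],[[0,0,0],3,0]]'

```text
t: 20.32
tcp_pos: [0.4905, -0.15, 0.0941]
tool_rot: [0.924, 0.383, 0.0, -0.0]
force: [1.5, 0.3, 11.6]
width: 0.009
grasp_force: 72.7
```

```bash
python3 - <<'E'
from cell import robot
from h import *
s=robot.sense();print(s["tcp_pos"],s["force"],s["wrist_torque"],s["tau"][6],to(s,[.4915,-.1497,.110],55.2))
E
```

```text
[ 0.49045476 -0.14998057  0.09406812] [ 1.47703607  0.27017764 11.6280319 ] [ 0.35363346 -0.28333996  0.0100917 ] -0.0801216484978795 ([0.09, 0.05, -1.59], np.float64(79.8))
```

Emit:
send_rows --steps '[[[0,0,0],1.5,0],[[0,0,0],3,0],[[0,0,0],3,0]]'

```text
t: 20.7
tcp_pos: [0.4905, -0.15, 0.0941]
tool_rot: [0.934, 0.358, 0.0, -0.0]
force: [1.4, 0.9, 10.6]
width: 0.0085
grasp_force: 72.6
```

```bash
python3 - <<'E'
from cell import robot
from h import *
s=robot.sense();print(s["tcp_pos"],s["force"],s["wrist_torque"],s["tau"][6],to(s,[.4915,-.1497,.110],55.2))
E
```

```text
[ 0.49050419 -0.15003608  0.09408828] [ 1.42073864  0.88197732 10.59403254] [ 0.27884388 -0.26297983  0.05554724] -0.15358898788690567 ([0.1, 0.04, -1.59], np.float64(76.8))
```

Emit:
send_rows --steps '[[[0,0,0],1,0],[[0,0,0],2,0],[[0,0,0],2,0]]'

```text
t: 21.08
tcp_pos: [0.4905, -0.1503, 0.0941]
tool_rot: [0.94, 0.342, 0.0, 0.0]
force: [2.0, 0.2, 10.2]
width: 0.009
grasp_force: 72.5
```

```bash
python3 - <<'E'
from cell import robot
from h import *
s=robot.sense();print(s["tcp_pos"],s["force"],s["wrist_torque"],s["tau"][6],to(s,[.4915,-.1497,.110],55.2))
E
```

```text
[ 0.49054349 -0.15033371  0.09408667] [ 2.02368147  0.19819603 10.19866947] [ 0.1407954  -0.3290121   0.11794522] -0.1532535580918193 ([0.11, 0.01, -1.59], np.float64(74.8))
```

The torque is now clearly rising, so this is the stop. I ease back a little and let the stud rise into the notch.

Emit:
send_rows --steps '[[[0,0,0],-3,0],[[0,0,-0.1],-4.5,0],[[0,0,-0.2],-5,0],[[0,0,-0.3],-5,0],[[0,0,-0.4],-5,0],[[0,0,-0.45],-5,0],[[0,0,-0.45],-5,0]]'

```text
t: 21.95
tcp_pos: [0.4905, -0.1503, 0.0984]
tool_rot: [0.924, 0.383, 0.0, 0.0]
force: [2.2, 1.7, 7.5]
width: 0.0087
grasp_force: 72.1
```

Emit:
send_rows --steps '[[[0,0,-0.1],0,0],[[0,0,-0.1],0,0.4],[[0,0,-0.1],0,0.4],[[0,0,-0.1],0,0.4],[[0,0,-3],0,0.4],[[0,0,-7],0,0.4],[[0,0,-12],0,0.4],[[0,0,-15],0,0.4],[[0,0,-15],0,0.4]]'

```text
t: 23.08
tcp_pos: [0.4912, -0.1501, 0.2497]
tool_rot: [0.924, 0.383, 0.002, 0.001]
force: [-0.6, 0.8, -0.8]
width: 0.0339
grasp_force: 0.0
```

```bash
python3 - <<'E'
from cell import eyes,robot
from h import *
s=robot.sense();print(s["t"],s["tcp_pos"],s["force"],s["width"])
i=eyes.camera_info("wrist");p,d=eyes.grab_frame("wrist");cv2.imwrite("pics/w6.png",p[:,:,::-1]);W=cloud(d,i).reshape(-1,3)
k=(abs(W[:,0]-.4917)<.025)&(abs(W[:,1]+.1494)<.025)&(W[:,2]>.09)&(W[:,2]<.125);S=W[k];print("wing",len(S),rect(S),np.percentile(S[:,2],[50,75,90]))
c,s_=np.cos(np.radians(9.3)),np.sin(np.radians(9.3));C=(W-[.543,-.1416,0])@np.array([[c,-s_,0],[s_,c,0],[0,0,1]])
k=(abs(C[:,2]-.065)<.003)&(abs(C[:,1])<.07)&(C[:,0]>-.11)&(C[:,0]<.061);K=C[k];print("sheet",np.percentile(K,[.2,99.8],axis=0),K[:,2].mean())
E
```

```text
23.075 [ 0.49117073 -0.15013631  0.24966382] [-0.55725052  0.75529333 -0.81547599] 0.03387722449209149
wing 492 (array([ 491. , -151.2]), array([31.8,  9.1]), 44.8) [0.10782127 0.10850781 0.10892959]
sheet [[-0.09296239 -0.05540111  0.06310551]
 [ 0.06064892  0.0530288   0.06760613]] 0.06524813317011897
```

View pics/w6.png

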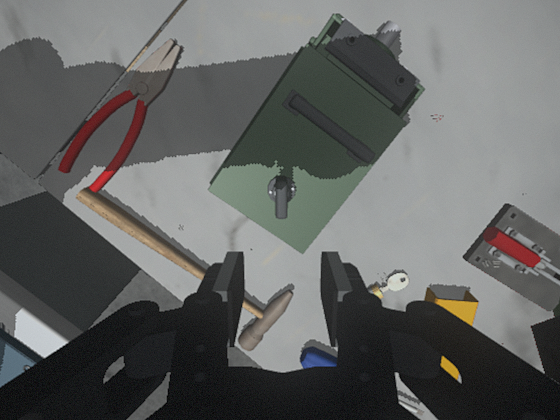

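The view shows the cover home under the keeper at px (375,65). The wing at (281,195) is turned, and its top is 10 mm lower than before, so it is caught in the notch.

```bash
python3 -c "
from cell import robot
print(robot.close_job())"
```

```text
the job is handed in; nothing more can be done
None
```

I handed the job in at about 23 s: the cover is home under the keeper, and the stud is turned to its stop and stayed about 10 mm in, caught in the notch, after I let go; a z-offset mistake briefly pushed the wrist force to about 71 N while sliding (limits: 80 N cover on case, 120 N wrist), and `close_job()` returned no verdict.

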